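# Set the charged LED candles in the candle bar and cover the charger

### The arm

A 7-joint arm with a two-finger parallel gripper is mounted at the origin on the work surface. World frame = base frame: x ahead of the robot, y to its left, z up, the work surface at z = 0. Lengths are in mm, angles in rad, forces in N, time in s.
With the tool pointing down it reaches from about 400 to 850 mm from the base axis. Payload 10.4 kg.
Tool frame: the origin (TCP) lies between the finger pads; the fingertips stand ctrl.nose_length ahead of it and the grasp point (between the pads) lies 11 mm behind it (ctrl.nose_length is the distance from the TCP to the fingertips, in mm); z points along the fingers, y is the direction in which the jaws open and shut (so a half turn about z gives the same grasp; the last joint's range is limited). The gripper opens to 87 mm and grips with 3 to 60 N. Pads are 19 mm wide; open, the fingers measure 117 mm over their backs; the gripper's body (75 mm by 190 mm) begins 51 mm behind the grasp point.
Start: joints at [-0.023, 0.332, -0.065, 1.46, 0.022, 1.35, -0.088], TCP at [625.021, 0.018, 230.576] pointing down, gripper open.
Joint ranges: [-2.6, 2.6], [-0.5, 2.12], [-1.47, 1.34], [0.16, 2.42], [-1.27, 4.41], [0.06, 2.06], [-2.6, 2.6]. Speed limits (rad/s): [2.22, 2.22, 2.79, 2.79, 3.14, 3.14, 3.14].

### API

Orientations are given as [roll, pitch, yaw] about the fixed x, y, z axes, in that order (R = Rz(yaw) Ry(pitch) Rx(roll)).
In Python, from workcell import ctrl, jaws, optics, sensors gives the robot as it stands. The module is installed in compiled form; this text tells all that it offers. Calls block until the motion is done:
- ctrl.movep(position, orientation): joint-space move of the TCP to a pose.
- ctrl.move_l(position, rotation=None, max_speed=150, force_limit=None): straight line of the TCP; rotation=None keeps the orientation; max_speed is the mean speed in mm/s. With force_limit (N) it stops when the force on the tool has changed by that much, and returns True; else False.
- ctrl.movej(angles): joint-space move.
- jaws.release() and jaws.grab(): open the fingers fully, or close them until they stop; the grip force is fixed at half the most.
- ctrl.hold(seconds).
- ctrl.solve_ik(position, orientation): joint angles nearest the present ones, or None.
- optics.grab_frame(name): name is "scene" or "side" or "wrist"; returns a dict with "img" (420x560x3 uint8, blue, green, red), "fx", "fy", "cx", "cy" (pixels), "dist" ([k1, k2, p1, p2, k3] as OpenCV has them; the pictures are not rectified), "rvec" (rotation vector, rad) and "tvec" (3), from world to camera coordinates, as OpenCV has them. Camera axes: x right, y down, z forward; pixel columns grow to the right and rows downward; lengths in mm; the calibration is good to about 2 mm. A picture is of the moment at which its call begins. There is no depth.
A pose or a line that the arm cannot do raises ctrl.IKError and nothing moves.
- ctrl.close_job(): hands the job in, once; it reports no verdict.
Readings, each from a call of its own:
- sensors.current_clock(): time.
- sensors.current_joint_pos(): joint angles.
- sensors.current_joint_vel(): joint speeds.
- sensors.current_joint_torque(): joint torques, N m.
- sensors.current_tool_pos(): TCP position.
- sensors.current_tool_rot(): TCP orientation.
- sensors.current_wrist_force(): force on the tool from outside, world axes, zero at the start.
- sensors.current_moment(): the same for the moment, N m.
- sensors.current_width(): finger opening in mm.
Only numpy, scipy, OpenCV 4.12 (cv2) and the standard library are available. Lean on these libraries where they do the work, as an engineer would, in place of code of your own. Each camera call takes 0.05 s, during which the arm holds its last target. There are 200 camera calls.

### The job

Put every LED candle into a socket of the wooden candle bar, any socket, each pressed down until it is fully home: the two in the charger are held by hidden latches, so press the tab to free each before lifting it out; there are also one or two standing on the table. When all are home, lay the dust cover flat on the empty charger, squarely in line so that it closes both wells, and leave the bowl, candlestick and matchbox alone.

Things in the scene. Friction and masses are not known exactly. Their poses are not given: they have to be found in the camera images.
- dock: White charger block, 76 x 160 x 46 mm (x, y, z), fixed; origin under its centre, z up. Two square wells 51 mm wide along its y axis: well 1 at y = -40, well 2 at +40 mm. Candle 1 sits in well 1 and candle 2 in well 2, underside 22 mm above the table on a sprung plate, held down by a hidden hook below its collar. Each well has a grey press tab at the block's -x side.
- dock_top (a point): Centre of the charger's top face, 46 mm above the table; axes as the charger's.
- tab1 (a point): Centre of the top face of the press tab of well 1: a grey paddle 28 mm (charger's x) by 30 mm (charger's y), 6 mm thick, 70 mm from the well's centre towards the charger's -x side, its top 50 mm above the table. Nothing is under it. It rides on joint latch1.
- latch1 (a joint): Sprung latch of well 1: how far its tab is down, 0 (hooked) to 0.012 m. Pressing the tab straight down (4 N at first, 8 to 11 N at the bottom) draws the hook clear from about 9 mm on; the candle then rises 14 mm by itself, stays up (underside 36 mm above the table) when the tab is let go, and lifts out freely. Unpressed, it cannot be pulled out.
- tab2 (a point): Centre of the top face of the press tab of well 2: a grey paddle 28 mm (charger's x) by 30 mm (charger's y), 6 mm thick, 70 mm from the well's centre towards the charger's -x side, its top 50 mm above the table. Nothing is under it. It rides on joint latch2.
- latch2 (a joint): Sprung latch of well 2: how far its tab is down, 0 (hooked) to 0.012 m. Pressing the tab straight down (4 N at first, 8 to 11 N at the bottom) draws the hook clear from about 9 mm on; the candle then rises 14 mm by itself, stays up (underside 36 mm above the table) when the tab is let go, and lifts out freely. Unpressed, it cannot be pulled out.
- candle1: LED candle, about 180 g, all alike, 68 mm tall, round about z; origin at the centre of its underside, z up. From below: black foot 48 mm across, 8 mm thick, bevelled to 40 mm at the bottom; brass neck 28 mm across up to 26 mm; brass collar 54 mm across from 26 to 31 mm; ivory shaft 38 mm across from 31 mm to the flat top at 68 mm (grip here). Starts in the charger.
- candle2: LED candle, about 180 g, all alike, 68 mm tall, round about z; origin at the centre of its underside, z up. From below: black foot 48 mm across, 8 mm thick, bevelled to 40 mm at the bottom; brass neck 28 mm across up to 26 mm; brass collar 54 mm across from 26 to 31 mm; ivory shaft 38 mm across from 31 mm to the flat top at 68 mm (grip here). Starts in the charger.
- candle3: LED candle, about 180 g, all alike, 68 mm tall, round about z; origin at the centre of its underside, z up. From below: black foot 48 mm across, 8 mm thick, bevelled to 40 mm at the bottom; brass neck 28 mm across up to 26 mm; brass collar 54 mm across from 26 to 31 mm; ivory shaft 38 mm across from 31 mm to the flat top at 68 mm (grip here). Starts standing loose on the table; may be absent.
- candle4: LED candle, about 180 g, all alike, 68 mm tall, round about z; origin at the centre of its underside, z up. From below: black foot 48 mm across, 8 mm thick, bevelled to 40 mm at the bottom; brass neck 28 mm across up to 26 mm; brass collar 54 mm across from 26 to 31 mm; ivory shaft 38 mm across from 31 mm to the flat top at 68 mm (grip here). Starts standing loose on the table; may be absent.
- bar: Candle bar: fixed dark wooden block with brass ends, 66 x 318 x 33 mm (x, y, z); origin under its centre, z up. Four square sockets 55 mm wide along its y axis. Sprung brass balls in each grip the candle's foot: a candle merely set down stops some 16 mm too high; pressed straight down with 6 to 14 N it snaps onto the floor, its top then 76 mm above the table, its collar 1 mm above the block.
- socket1 (a point): Centre of the floor of socket 1 of the candle bar (the one at y = -112.5 mm of the bar), 8 mm above the table; a fully seated candle has its origin here.
- socket2 (a point): Centre of the floor of socket 2 of the candle bar (the one at y = -37.5 mm of the bar), 8 mm above the table; a fully seated candle has its origin here.
- socket3 (a point): Centre of the floor of socket 3 of the candle bar (the one at y = 37.5 mm of the bar), 8 mm above the table; a fully seated candle has its origin here.
- socket4 (a point): Centre of the floor of socket 4 of the candle bar (the one at y = 112.5 mm of the bar), 8 mm above the table; a fully seated candle has its origin here.
- cover: Grey dust cover of the charger, loose on the table, 220 g: a plate 76 x 160 x 5 mm (x, y, z), origin at the centre of its underside, with an upright grip bar 14 mm thick (x), 90 mm long (y), from 5 to 35 mm above the underside, at its middle. It fits the charger's top either way round.
- bowl: White bowl, 110 mm across, 45 mm tall; origin under its centre. Bystander.
- candlestick: Brass candlestick, 76 mm foot, 115 mm tall; origin under its centre. Bystander.
- matchbox: Large cardboard matchbox 55 x 110 x 22 mm; origin under its centre. Bystander.
Things that resemble listed ones, but are neither listed nor needed, are in the scene too. Leave any blue or orange look-alike of the candle3 alone. Leave any orange or turquoise look-alike of the candle1 alone.

How it is judged:
By the outcome, as a careful person would: the job done as asked, in the order asked, and still so for the second after the job is handed in, with the robot touching nothing.
Of candle3, candle4 only 1 to 2 are there at a start; the rules pass over those that are not, and their reading is None.
At some moment in a run one of cover may be knocked a few centimetres aside while the robot is not near it.
Once in a run the grip may slacken for a moment while it holds something.
It also fails if it takes over 208 s, if anything falls off the work surface, if the arm or the gripper's body presses on something with over 40 N, if the wrist force passes 120 N, or if a joint passes its speed limit or range.

## Working session

There is one attempt and no reset: what is moved stays moved. The work goes in short steps, each a Python script; the robot and the scene stay as the last script left them, time stands still between calls to the robot, and variables do not carry over. Pictures are saved under pics/ and viewed, about 12 in all and at most 16, crops included, and the job is handed in when it is done.

```bash
mkdir -p pics
cat > h.py <<'E'
import numpy as np, cv2
from workcell import ctrl, jaws, optics, sensors
def cam(name):
    f=optics.grab_frame(name)
    K=np.array([[f["fx"],0,f["cx"]],[0,f["fy"],f["cy"]],[0,0,1.]])
    return dict(img=np.array(f["img"]),K=K,d=np.array(f["dist"],float),R=cv2.Rodrigues(np.array(f["rvec"],float))[0],t=np.array(f["tvec"],float).ravel(),rvec=np.array(f["rvec"],float))
def ray(c,uv):
    n=cv2.undistortPoints(np.array(uv,float).reshape(-1,1,2),c["K"],c["d"]).reshape(-1,2)
    d=np.c_[n,np.ones(len(n))]@c["R"]; return -c["R"].T@c["t"],d
def onz(c,uv,z):
    o,d=ray(c,uv); return o+d*((z-o[2])/d[:,2])[:,None]
def proj(c,P):
    return cv2.projectPoints(np.array(P,float).reshape(-1,1,3),c["rvec"],c["t"],c["K"],c["d"])[0].reshape(-1,2)
E
python3 - <<'E'
from h import *
import pickle
d={n:cam(n) for n in("scene","side","wrist")}
pickle.dump(d,open("f0.pkl","wb"))
for n,c in d.items():
    cv2.imwrite(f"pics/{n}0.png",cv2.resize(c["img"],(784,588),interpolation=cv2.INTER_CUBIC))
    print(n,-c["R"].T@c["t"],c["R"][2])
print(ctrl.nose_length,sensors.current_tool_rot(),sensors.current_clock(),sensors.current_wrist_force(),sensors.current_width())
E
```

```text
scene [1325.19955592 -645.81189837  648.25200211] [-0.65660344  0.54619962 -0.52013258]
side [385.27774206 677.31227065 991.48599059] [ 0.18012153 -0.60649688 -0.77441447]
wrist [625.19396512  71.15794311 383.23502395] [ 1.14506650e-05 -2.60937361e-01 -9.65355734e-01]
8.0 [-3.14051715e+00  5.32453876e-05  1.57081048e+00] 0.15 [-0.15815027 -0.33573093 -0.84814146] 87.13646888332558
```

View pics/scene0.png

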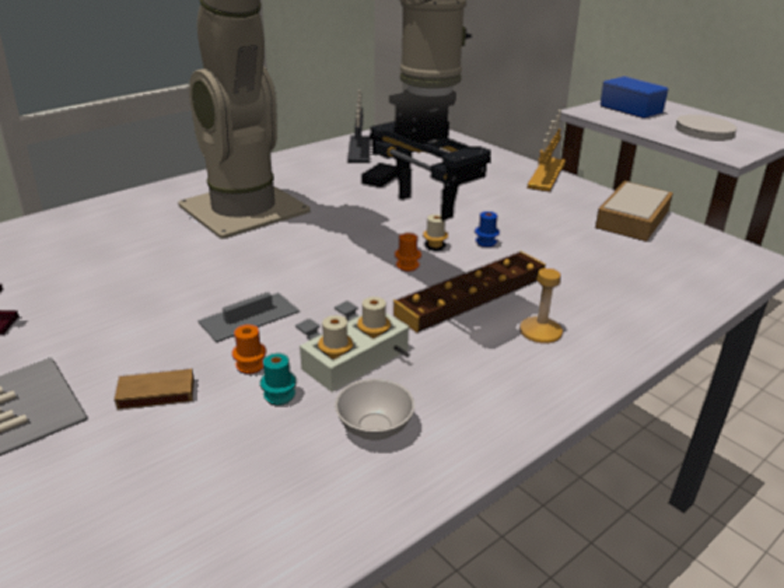

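View pics/side0.png

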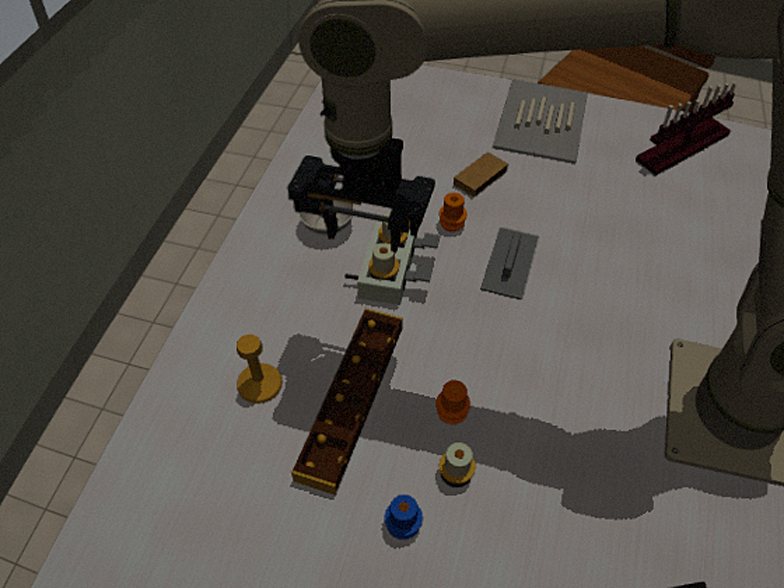

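Scene: charger at about (355,345) with two candles, bar at (470,290), one genuine loose candle at (435,232), cover at (248,314); orange, turquoise and blue look-alikes. The side view agrees: loose candle (458,462), bar from (386,315) to (315,485), cover (510,262). The gripper partly hides the charger there.

Run:
```python
from h import *
import pickle
d=pickle.load(open("f0.pkl","rb"))
s=1.4
def P(n,pts,z): print(n,z,np.round(onz(d[n],np.array(pts)/s,z)[:,:2]).tolist())
P("scene",[(335,322),(374,303)],90); P("scene",[(435,220)],68); P("side",[(459,451)],68); P("side",[(383,250)],90)
print("bar");P("side",[(370,311),(403,318),(335,490),(295,475)],33); P("scene",[(395,304),(419,322),(545,266),(521,254)],33)
print("dock");P("scene",[(302,360),(320,382),(407,327)],46);print("cover");P("scene",[(198,320),(215,336),(298,312),(281,296)],5);P("side",[(497,229),(538,236),(522,297),(482,291)],5)
print("blue,orange");P("scene",[(487,215),(408,237),(248,331),(277,360)],68)
print("bowl,stick,match");P("scene",[(375,398)],45);P("scene",[(541,330)],0);P("scene",[(155,375)],22);P("scene",[(308,327),(346,309)],50)
```

```text
scene 90 [[633.0, -180.0], [627.0, -101.0]]
scene 68 [[428.0, 211.0]]
side 68 [[423.0, 216.0]]
side 90 [[629.0, -103.0]]
bar
side 33 [[626.0, -13.0], [569.0, -14.0], [580.0, 307.0], [643.0, 301.0]]
scene 33 [[581.0, -19.0], [648.0, -24.0], [653.0, 291.0], [592.0, 292.0]]
dock
scene 46 [[631.0, -239.0], [690.0, -247.0], [661.0, -61.0]]
cover
scene 5 [[377.0, -292.0], [439.0, -290.0], [462.0, -142.0], [398.0, -137.0]]
side 5 [[457.0, -288.0], [378.0, -292.0], [384.0, -136.0], [455.0, -130.0]]
blue,orange
scene 68 [[475.0, 313.0], [453.0, 118.0], [545.0, -279.0], [635.0, -282.0]]
bowl,stick,match
scene 45 [[765.0, -207.0]]
scene 0 [[760.0, 158.0]]
scene 22 [[500.0, -418.0]]
scene 50 [[569.0, -188.0], [564.0, -110.0]]
```

View pics/wrist0.png

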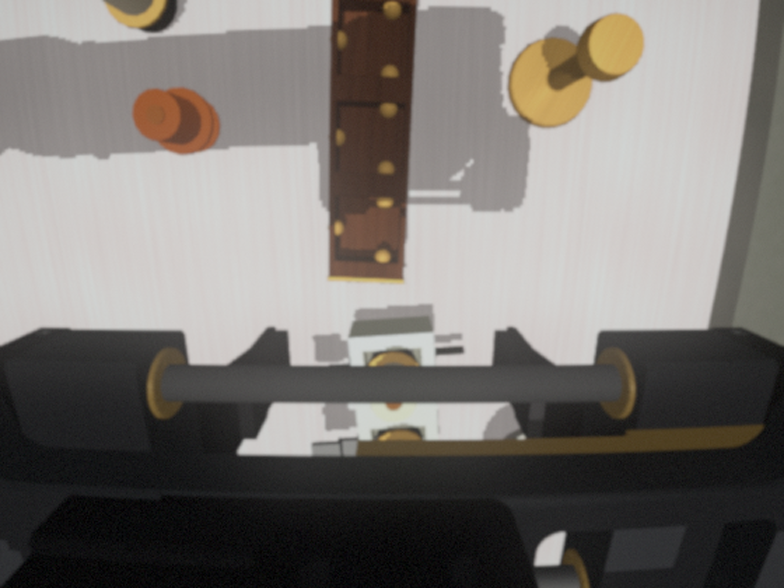

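The wrist picture shows that +y is up and the upper half is unobstructed. The bar spans (335–410, 0–280) and the dock centre is near (392,385). I'll take closer looks from above both areas.

Run:
```python
from h import *
import pickle
O=[np.pi,0,np.pi/2]
d={}
ctrl.movep([590,60,330],O); d["A"]=cam("wrist")
ctrl.movep([520,-290,330],O); d["B"]=cam("wrist"); d["scene"]=cam("scene"); 
pickle.dump(d,open("f1.pkl","wb"))
cv2.imwrite("pics/AB.png",np.hstack([d["A"]["img"],d["B"]["img"]])[:300,:])
for k in "AB": cv2.imwrite(f"pics/{k}.png",cv2.resize(d[k]["img"],(784,588),interpolation=cv2.INTER_CUBIC)[:440])
print(sensors.current_clock())
```

```text
2.2
```

View pics/A.png

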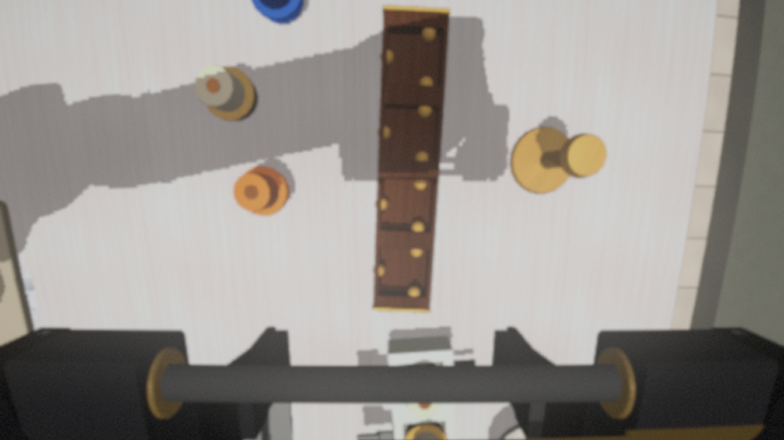

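View pics/B.png

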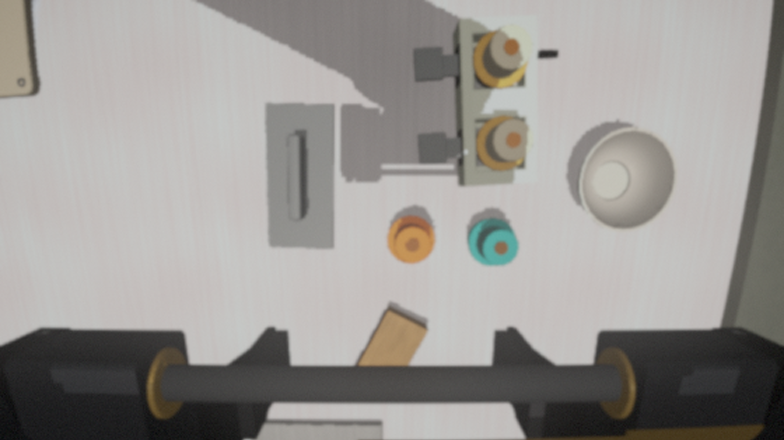

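A: bar corners (384,7), (449,10), (429,310), (374,308), and candle 3's top dot at (212,86). B: candle top dots at (511,47) and (512,140), tabs at (428,64) and (433,148), and cover rectangle (266,103)–(334,247). There is only one loose candle. Next, refine these by masks.

```bash
cat >> h.py <<'E'
def dots(c,z,box=None):
    "red-brown top dots surrounded by ivory"
    h=cv2.cvtColor(c["img"],cv2.COLOR_BGR2HSV); 
    m=((h[...,0]<14)&(h[...,1]>100)&(h[...,2]>60)).astype(np.uint8)
    n,l,st,ce=cv2.connectedComponentsWithStats(m); out=[]
    for i in range(1,n):
        x,y,w,hh,a=st[i]
        if 12<a<220 and w<22 and hh<22:
            ring=cv2.dilate((l==i).astype(np.uint8),np.ones((9,9)))-cv2.dilate((l==i).astype(np.uint8),np.ones((5,5)))
            if np.median(h[...,1][ring>0])<90: out.append((*np.round(ce[i],1),a,*np.round(onz(c,[ce[i]],z)[0,:2],1)))
    return out
def rect(c,m,z):
    m=cv2.morphologyEx(m.astype(np.uint8),cv2.MORPH_CLOSE,np.ones((7,7)))
    cs=max(cv2.findContours(m,cv2.RETR_EXTERNAL,cv2.CHAIN_APPROX_NONE)[0],key=cv2.contourArea).reshape(-1,2)
    hull=cv2.convexHull(cs).reshape(-1,2).astype(float)
    r=cv2.minAreaRect(onz(c,hull,z)[:,:2].astype(np.float32)); 
    b=cv2.boxPoints(r); e=[b[1]-b[0],b[2]-b[1]]; e=max(e,key=np.linalg.norm); e=e*np.sign(e[1])
    return np.array(r[0]),np.array(r[1]),np.arctan2(-e[0],e[1])
E
python3 - <<'E'
from h import *
import pickle
d=pickle.load(open("f1.pkl","rb"));d0=pickle.load(open("f0.pkl","rb"))
for k,z in(("A",68),("B",90)): print(k,*dots(d[k],z),sep="\n ")
print("scene",*[ (x,onz(d["scene"],[x[:2]],68)[0,:2]) for x in dots(d["scene"],90)],sep="\n ")
print("side",*dots(d0["side"],68),sep="\n ")
A=d["A"];h=cv2.cvtColor(A["img"],cv2.COLOR_BGR2HSV);m=(h[...,1]>75); m[:,:255]=0;m[:,335:]=0;m[228:]=0
print("bar",rect(A,m,33), m.sum())
print("barclick",onz(A,np.array([(384,7),(449,10),(429,310),(374,308)])/1.4,33)[:,:2].round(1).tolist())
B=d["B"];g=cv2.cvtColor(B["img"],cv2.COLOR_BGR2GRAY)
print("g",g[125,185:245:3],g[46,300:320:2]);
m=(g<150);m[:70]=0;m[180:]=0;m[:,:186]=0;m[:,241:]=0
print("cover",rect(B,m,5))
print("tabs,dock",onz(B,np.array([(428,64),(433,148)])/1.4,50)[:,:2].tolist(),onz(B,np.array([(460,18),(537,14),(462,185),(536,183)])/1.4,46)[:,:2].tolist())
E
```

```text
A
 (np.float64(151.7), np.float64(60.7), np.int32(64), np.float64(421.8), np.float64(219.9))
B
scene
side
 (np.float64(321.8), np.float64(140.7), np.int32(31), np.float64(551.3), np.float64(-284.5))
 (np.float64(321.0), np.float64(158.1), np.int32(119), np.float64(539.1), np.float64(-221.9))
bar (array([609.37731934, 141.48832703]), array([314.59628296,  63.95388031]), np.float32(-0.04298086)) 8126
barclick [[584.6, 298.1], [648.9, 295.7], [635.5, -15.3], [572.0, -12.9]]
g [193 194 155 140 140 141 140 130 141 138  80  92 141 143 143 143 143 144
 185 192] [91 94 92 93 94 92 92 93 89 92]
cover (array([ 419.44784546, -214.97975159]), array([157.12509155,  74.52498627]), np.float32(-0.029248586))
tabs,dock [[557.6511110122801, -107.82362525594651], [564.2615123766502, -186.60693631146017]] [[588.125268572849, -64.64535979229058], [663.0053472027062, -59.09083610735067], [595.7443222313502, -222.9850899186281], [673.389344739866, -220.1262611114571]]
```

Run:
```python
from h import *
import pickle
B=pickle.load(open("f1.pkl","rb"))["B"]
w=onz(B,np.array([(511,47),(512,140)])/1.4,90)[:,:2]; print("candle tops",w.round(1).tolist())
t=onz(B,np.array([(428,64),(433,148)])/1.4,50)[:,:2]
O=[np.pi,0,0.06]
jaws.grab()
for x,y in t:
    for z in (110,):
        print([None if q is None else np.round(q,2).tolist() for q in [ctrl.solve_ik([x,y,z],O)]])
    ctrl.movep([x,y,110],O)
    ctrl.move_l([x,y,64],max_speed=120)
    hit=ctrl.move_l([x,y,45],max_speed=30,force_limit=16)
    print(hit,sensors.current_tool_pos(),sensors.current_wrist_force())
    ctrl.hold(.3)
    ctrl.move_l([x,y,110],max_speed=120)
ctrl.movep([550,-250,330],[np.pi,0,np.pi/2]); c=cam("wrist"); pickle.dump(c,open("f2.pkl","wb"))
cv2.imwrite("pics/tabs.png",cv2.resize(c["img"],(784,588),interpolation=cv2.INTER_CUBIC)[:420])
print(dots(c,104),sensors.current_clock())
```

```text
candle tops [[627.1, -102.7], [632.7, -181.6]]
[[-0.0, 0.3, 0.13, 1.77, -0.05, 1.07, -1.36]]
True [ 558.47038293 -107.95688111   46.48881603] [-1.92373683  1.00462224  8.46974962]
[[0.1, 0.36, 0.17, 1.7, -0.07, 1.09, -1.22]]
True [ 565.03115253 -186.77200117   46.51093044] [-2.17929683  0.50159176  8.33705252]
[] 11.4917
```

View pics/tabs.png

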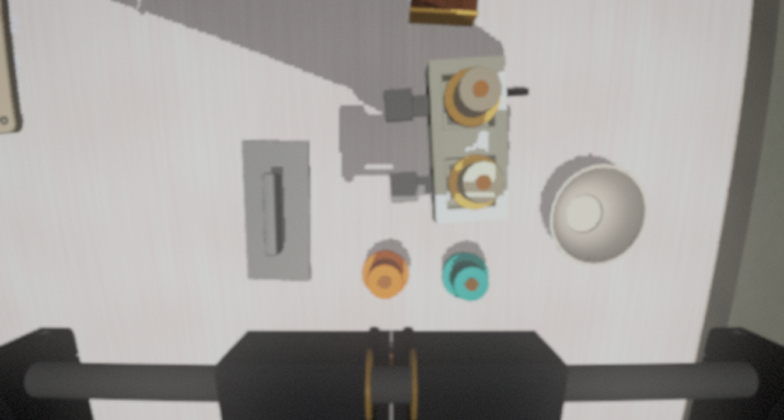

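Both tabs went to 11.5 mm. The picture shows candle dots at (480,88) and (483,183), dock corners (430,60), (505,56), (436,221), (507,218), and the cover unmoved. The heights should show whether the candles rose.

Run:
```python
from h import *
import pickle
c=pickle.load(open("f2.pkl","rb"))
for z in(90,104): print(z,onz(c,np.array([(480,88),(483,183)])/1.4,z)[:,:2].round(1).tolist())
k=onz(c,np.array([(430,60),(505,56),(436,221),(507,218)])/1.4,46)[:,:2]; print(k.round(1).tolist(),k.mean(0))
print(onz(c,np.array([(398,104),(405,184)])/1.4,50)[:,:2].round(1).tolist())
# pick candle 2
O=[np.pi,0,np.pi/2+.05]
jaws.release()
p=np.array([627.5,-102.3])
ctrl.movep([*p,150],O)
hit=ctrl.move_l([*p,79],max_speed=80,force_limit=12); print(hit,sensors.current_tool_pos())
jaws.grab(); print(sensors.current_width(),sensors.current_wrist_force())
ctrl.move_l([*p,150],max_speed=80); print(sensors.current_width(),sensors.current_wrist_force(),sensors.current_clock())
c=cam("scene");cv2.imwrite("pics/lift2.png",c["img"][130:330,150:450].repeat(2,0).repeat(2,1))
```

```text
90 [[630.1, -99.1], [636.6, -182.0]]
104 [[627.3, -102.0], [633.5, -181.9]]
[[589.0, -64.8], [662.5, -60.2], [598.4, -221.7], [673.7, -218.3]] [ 630.89872014 -141.25174392]
[[557.8, -106.4], [565.2, -183.6]]
False [ 627.92391836 -102.35436749   79.61529104]
37.19893134167002 [-0.24909819  0.20471874  0.06179711]
37.28151618135999 [-0.06307714  0.02768195 -1.15946457] 16.925
```

View pics/lift2.png

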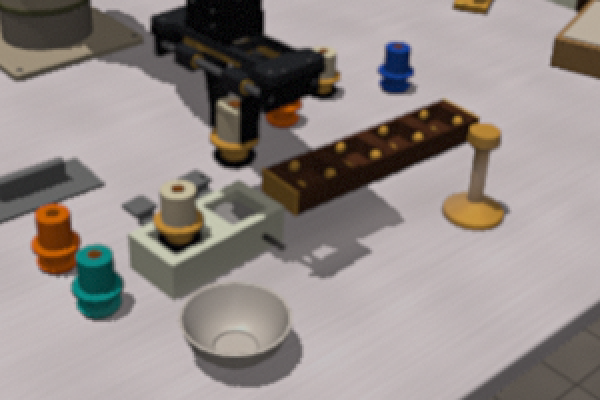

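Candle 2 hangs in the jaws at (235,135), clear of the charger. Both candles sit at the raised height, since their spacing is exactly 80 mm at z=104. Now place it.

```bash
cat >> h.py <<'E'
BC=np.array([609.4,141.5]); BY=-0.043
def sock(i): return BC+(75*i-187.5)*np.array([-np.sin(BY),np.cos(BY)])
def place(i,off=43.6):
    s=sock(i); O=[np.pi,0,np.pi/2+BY]
    ctrl.move_l([*s,150],O,max_speed=150); print("w",sensors.current_width())
    ctrl.move_l([*s,35+off],max_speed=100,force_limit=15)
    print("above",sensors.current_tool_pos().round(1) if hasattr(sensors.current_tool_pos(),'round') else sensors.current_tool_pos(),sensors.current_width())
    hit=ctrl.move_l([*s,6+off],max_speed=25,force_limit=28)
    print("press",hit,sensors.current_tool_pos(),sensors.current_wrist_force(),sensors.current_width())
    jaws.release(); ctrl.move_l([*s,130],max_speed=120)
def presstop(i):
    s=sock(i)
    jaws.grab(); ctrl.move_l([*s,100+8],max_speed=100,force_limit=15)
    hit=ctrl.move_l([*s,70+8],max_speed=30,force_limit=20)
    print("top contact",hit,np.array(sensors.current_tool_pos())[2]-8,sensors.current_wrist_force())
    ctrl.move_l([*s,140],max_speed=120); jaws.release()
E
python3 - <<'E'
from h import *
place(2); c=cam("wrist"); presstop(2); s=cam("scene")
print(sensors.current_clock())
cv2.imwrite("pics/p2.png",np.hstack([c["img"],s["img"][100:300,150:450].repeat(2,0).repeat(2,1)[:400].copy() if 0 else cv2.resize(s["img"][100:310,150:430],(560,420))])[:, :].copy()[:,::1] if 0 else cv2.resize(s["img"][100:310,150:430],(560,420)))
E
```

```text
w 37.40677816153089
above [608.2 104.1  79.3] 37.78120100112657
press False [607.38042373 104.03884615  50.84180589] [-8.1961279  -1.34874875 14.63965497] 37.3181243401897
top contact True 76.56253908490588 [0.54002023 0.50535277 5.53933215]
27.4417
```

View pics/p2.png

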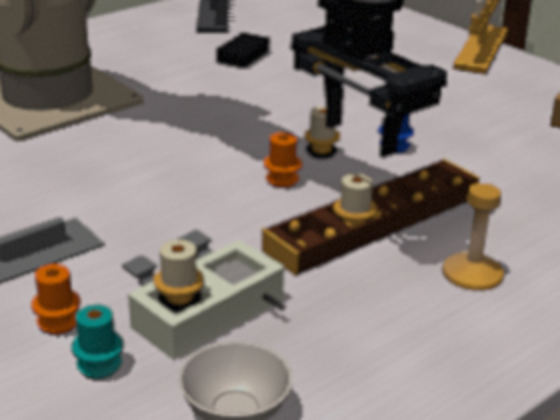

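Candle 2 is seated: pressing on its top met resistance at 76.6 mm, and its collar lies at the block at (356,210) in the picture. Candle 1 is next, then candle 3.

```bash
sed -i 's/609.4,141.5/608.4,141.5/' h.py
python3 - <<'E'
from h import *
p=np.array([632.9,-181.6]); O=[np.pi,0,np.pi/2+.05]
ctrl.movep([*p,150],O)
print(ctrl.move_l([*p,79],max_speed=80,force_limit=12))
jaws.grab(); print(sensors.current_width(),sensors.current_tool_pos())
ctrl.move_l([*p,150],max_speed=80); print(sensors.current_width(),sensors.current_wrist_force())
place(3); presstop(3)
print(sensors.current_clock())
# look at candle 3
ctrl.movep([450,140,300],[np.pi,0,np.pi/2]); c=cam("wrist"); s=cam("scene")
print(dots(c,68))
import pickle; pickle.dump(c,open("f3.pkl","wb"))
a=cv2.resize(c["img"],(480,360))[:240]; b=cv2.resize(s["img"][100:310,150:430],(480,360))
cv2.imwrite("pics/p3.png",np.vstack([a,b]))
E
```

```text
False
37.29237512012206 [ 632.87298036 -181.59222931   79.00116047]
37.53098112087233 [ 0.76090844  0.25469607 -2.4746905 ]
w 37.444039289732075
above [610.5 179.2  79.3] 37.514004594156624
press False [609.65668631 178.90191634  50.89968062] [-7.81427238 -2.10126609 14.20883693] 37.41895944968433
top contact True 76.61193070000297 [ 1.87602583 -0.77841698  5.22586068]
42.9
[(np.float64(395.5), np.float64(208.9), np.int32(15), np.float64(611.3), np.float64(103.6))]
```

View pics/p3.png

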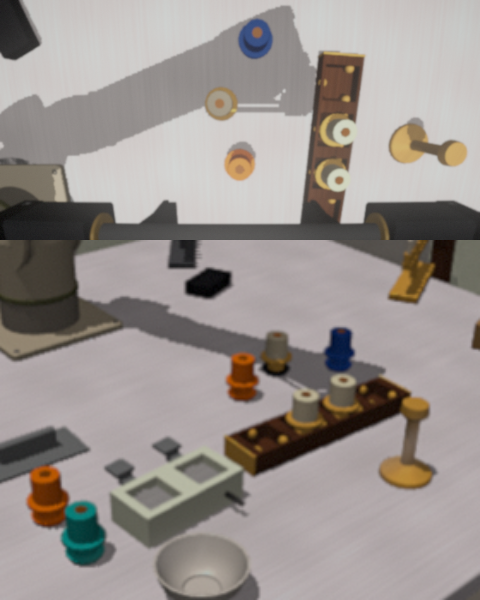

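Both charger candles are home, with top contact at 76.6 mm for each. Candle 3 is at about (219,103) in the upper image, and the sockets at the bar's far end are free.

Run:
```python
from h import *
import pickle
c=pickle.load(open("f3.pkl","rb"))
h=cv2.cvtColor(c["img"],cv2.COLOR_BGR2HSV)[105:140,240:272]
m=((h[...,0]<14)|(h[...,0]>170))&(h[...,1]>70); ys,xs=np.nonzero(m)
p=onz(c,[(219*560/480,103*560/480)],68)[0,:2]; print(p, len(xs), onz(c,[(xs.mean()+240,ys.mean()+105)],68)[0,:2] if len(xs) else None)
p=(p+np.array([421.8,219.9]))/2
O=[np.pi,0,np.pi/2]
ctrl.movep([*p,130],O)
print(ctrl.move_l([*p,43],max_speed=80,force_limit=12))
jaws.grab(); print(sensors.current_width(),sensors.current_tool_pos())
ctrl.move_l([*p,150],max_speed=80); print(sensors.current_width(),sensors.current_wrist_force())
place(4,43); presstop(4)
# look at cover and dock
ctrl.movep([520,-290,330],[np.pi,0,np.pi/2]); B=cam("wrist"); s=cam("scene"); pickle.dump(B,open("f4.pkl","wb"))
print(sensors.current_clock())
a=cv2.resize(B["img"],(784,588),interpolation=cv2.INTER_CUBIC)[:340]; b=cv2.resize(s["img"][100:310,150:430],(346,260))
a=np.vstack([a,np.zeros((260,784,3),np.uint8)]); a[340:600,:346]=b; cv2.imwrite("pics/p4.png",a)
```

```text
[421.33673241 220.37393756] 3 [418.92863472 216.07563619]
False
37.41496454750111 [421.49665641 220.14323854  42.96989084]
37.411874404555824 [-0.68197349 -0.22435498 -0.67213858]
w 37.20241585615757
above [613.7 254.2  78.7] 37.58080564329824
press False [612.90887415 253.95916021  50.96253097] [-8.21969125 -4.78869388 18.57751824] 37.130453885473095
top contact True 76.62376384949128 [1.3653737  0.07238566 5.52295186]
60.7833
```

View pics/p4.png

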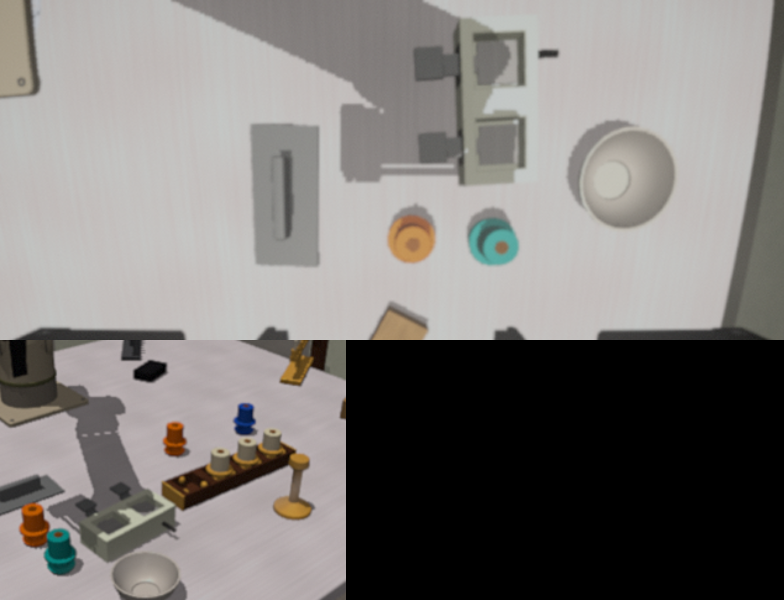

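The cover has been knocked: it now spans (251,124)–(319,266). All three candles are seated in the bar. I'll take overhead views of the charger and the cover to measure them properly.

Run:
```python
from h import *
import pickle
O=[np.pi,0,np.pi/2]
ctrl.movep([630,-280,270],O); D=cam("wrist")
ctrl.movep([405,-300,270],O); C=cam("wrist")
pickle.dump((D,C),open("f5.pkl","wb"))
g=cv2.cvtColor(C["img"],cv2.COLOR_BGR2GRAY); m=(g<165)&(g>60); m[230:]=0; m[:,:180]=0; m[:,380:]=0
try: print("cover",rect(C,m,5))
except Exception as e: print(e)
a=np.hstack([cv2.resize(x["img"][:250,150:410],None,fx=1.5,fy=1.5,interpolation=cv2.INTER_CUBIC) for x in(D,C)]); cv2.imwrite("pics/dc.png",a); print(a.shape,sensors.current_clock())
```

```text
cover (array([ 426.29272461, -168.21484375]), array([216.9793396 , 286.40240479]), np.float32(0.32262212))
(375, 780, 3) 62.35
```

View pics/dc.png

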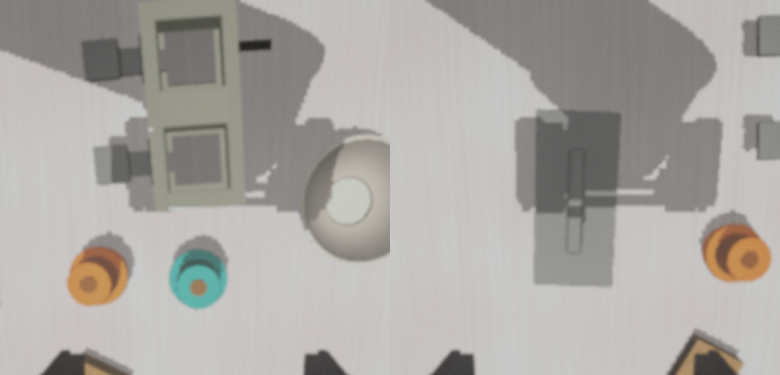

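The charger (left half) has its left edge from (139,0) to (155,208), right edge from (237,0) to (244,205), and bottom edge at y≈206. The cover (right half) has corners (537,110), (620,113), (612,286), (534,283). Next, fit these edges.

Run:
```python
from h import *
import pickle
D,C=pickle.load(open("f5.pkl","rb"))
f=lambda p,x0=0:(np.array(p,float)-[x0,0])/1.5+[150,0]
def yaw(a,b): v=b-a; v=v*np.sign(v[1]); return np.arctan2(-v[0],v[1])
h=cv2.cvtColor(D["img"],cv2.COLOR_BGR2HSV).astype(int)
print("S row",h[70,238:262,1],h[70,304:322,1]); 
L=[];R=[]
for r in list(range(4,26))+list(range(56,76))+list(range(118,134)):
    m=(h[r,:,1]>30)&(h[r,:,0]>20)&(h[r,:,0]<45); xs=np.nonzero(m[235:325])[0]+235
    if len(xs)>3: L.append((xs[0]-.5,r)); R.append((xs[-1]+.5,r))
def fit(c,pts,z):
    P=onz(c,pts,z)[:,:2]; k=np.polyfit(P[:,1],P[:,0],1); 
    for _ in range(3):
        e=P[:,0]-np.polyval(k,P[:,1]); P=P[abs(e)<max(1,1.5*np.median(abs(e)))]; k=np.polyfit(P[:,1],P[:,0],1)
    return k,len(P)
for n,e in(("L",L),("R",R)):
    k,q=fit(D,e,46); print(n,"yaw",-np.arctan(k[0]),"x at y=-141",np.polyval(k,-141),q)
k=onz(D,f([(155,208),(244,205)]),46)[:,:2]; print("bottom",k)
for n,w in(("w2",[(157,24),(226,18),(229,86),(160,92)]),("w1",[(163,127),(229,123),(231,188),(166,192)])):
    q=onz(D,f(w),46)[:,:2]; print(n,q.mean(0),np.linalg.norm(np.diff(q,axis=0),axis=1))
q=onz(C,f([(537,110),(620,113),(612,286),(534,283)],390),5)[:,:2]
print("cover",q.round(1).tolist(),q.mean(0),yaw(q[0],q[3]),yaw(q[1],q[2]),np.linalg.norm(np.diff(q,axis=0),axis=1))
b=onz(C,f([(569,149),(584,149),(581,253),(567,253)],390),35)[:,:2]; print("grip",b.mean(0),yaw(b[0],b[3]),yaw(b[1],b[2]))
```

```text
S row [ 5  5  4  3  3  4  3  5 12 17 22 22 23 22 22 22 25 24 22 23 23 23 23 23] [25 22 23 23 23 24 21 15 15 13 11 10 11 11 13 13 11 13]
L yaw -0.5008606919627802 x at y=-141 573.0742814835527 4
R yaw 0.867089498768586 x at y=-141 718.062265050808 4
bottom [[ 598.49288525 -221.57511908]
 [ 672.97695171 -219.03475159]]
w2 [ 630.25699583 -103.61702539] [53.50498765 49.86504891 54.88768249]
w1 [ 633.76942925 -181.34195552] [53.21279197 51.08318314 54.02744189]
cover [[365.9, -157.9], [439.9, -160.4], [435.1, -318.2], [359.2, -315.2]] [ 400.0291522  -237.93148306] -0.04253207794440313 -0.03028203714630165 [ 74.00262838 157.90368769  75.93463338]
grip [ 400.08661466 -237.96140156] -0.027619225689805505 -0.029881854444140238
```

Run:
```python
from h import *
import pickle
D,C=pickle.load(open("f5.pkl","rb"))
h=cv2.cvtColor(D["img"],cv2.COLOR_BGR2HSV).astype(int); S=cv2.GaussianBlur(h[...,1].astype(np.float32),(3,3),0)
L=[];R=[]
for r in range(3,134):
    row=S[r]
    for lst,a,b,sg in((L,236,262,1),(R,304,320,-1)):
        seg=row[a:b]; gr=sg*np.diff(seg); i=gr.argmax()
        if gr[i]>2.5: lst.append((a+i+.5,r))
def fit(c,pts,z):
    P=onz(c,pts,z)[:,:2]; k=np.polyfit(P[:,1],P[:,0],1)
    for _ in range(6):
        e=P[:,0]-np.polyval(k,P[:,1]); P=P[abs(e)<max(.8,2*np.median(abs(e)))]; k=np.polyfit(P[:,1],P[:,0],1)
    return k,len(P)
for n,e in(("L",L),("R",R)):
    k,q=fit(D,e,46); print(n,"yaw",-np.arctan(k[0]),"x at y=-141",np.polyval(k,-141),q,len(e))
B=[]
for c in range(262,308):
    seg=S[125:150,c]; gr=-np.diff(seg); i=gr.argmax()
    if gr[i]>2.5: B.append((c,125+i+.5))
P=onz(D,B,46); k=np.polyfit(P[:,0],P[:,1],1); print("bottom yaw",np.arctan(k[0]),"y at x=635.5",np.median(P[:,1]),np.median(P[:,0]),len(B))
```

```text
L yaw 0.07004475991620635 x at y=-141 591.8050609003633 93 129
R yaw 0.0686782769189231 x at y=-141 668.7463657656152 111 129
bottom yaw 0.014804271453260987 y at x=635.5 -218.93233300081408 637.632791425986 46
```

Charger: centre (630.4, −141.5), yaw 0.069. Cover: centre (400, −238), yaw −0.03. Now grasp the cover and lay it.

Run:
```python
from h import *
p=np.array([400.,-238.]); O=[np.pi,0,np.pi/2-.03]
ctrl.movep([*p,100],O)
print(ctrl.move_l([*p,17],max_speed=60,force_limit=12))
jaws.grab(); print(sensors.current_width(),sensors.current_tool_pos())
ctrl.move_l([*p,130],max_speed=60); ctrl.hold(.3); print(sensors.current_width(),sensors.current_wrist_force())
D=np.array([630.4,-141.5]); O2=[np.pi,0,np.pi/2+.069]
ctrl.move_l([*D,130],O2,max_speed=100); print(sensors.current_width(),sensors.current_wrist_force(),sensors.current_tool_pos(),sensors.current_tool_rot())
a=cam("scene"); b=cam("side")
o=np.hstack([cv2.resize(x[:, :],(390,390)) for x in(a["img"][150:330,190:370],b["img"][90:290,210:410])]); cv2.imwrite("pics/carry.png",o); print(sensors.current_clock())
```

```text
False
13.713179639663714 [ 399.81322119 -237.98297259   16.96038391]
13.816958266350229 [ 0.62372226  0.07489814 -2.32856925]
13.912353308060332 [-0.72060393 -0.28210362 -2.12058797] [ 630.20705208 -141.74875721  130.08338594] [-3.14157312e+00  1.44663558e-04  1.63942876e+00]
70.8833
```

View pics/carry.png

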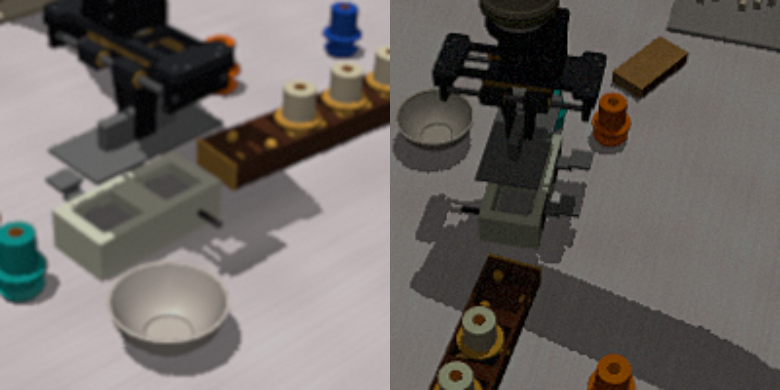

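The cover hangs level over the charger, aligned with it. Lower it, release, and look.

Run:
```python
from h import *
import pickle
D=np.array([630.6,-141.3])
ctrl.move_l([*D,68],max_speed=60,force_limit=12)
hit=ctrl.move_l([*D,61.5],max_speed=15,force_limit=8); print(hit,sensors.current_tool_pos(),sensors.current_wrist_force(),sensors.current_width())
jaws.release(); ctrl.move_l([*D,180],max_speed=80)
ctrl.movep([630,-280,270],[np.pi,0,np.pi/2]); W=cam("wrist"); S=cam("scene"); V=cam("side"); pickle.dump((W,S,V),open("f6.pkl","wb"))
o=np.hstack([cv2.resize(x,(390,390),interpolation=cv2.INTER_CUBIC) for x in(W["img"][:200,200:400],S["img"][190:290,200:300])]); cv2.imwrite("pics/laid.png",o); print(sensors.current_clock())
```

```text
True [ 630.73685834 -141.34863881   63.0089316 ] [-0.57490182 -0.22487284  4.76024151] 13.741792110474996
76.2833
```

View pics/laid.png

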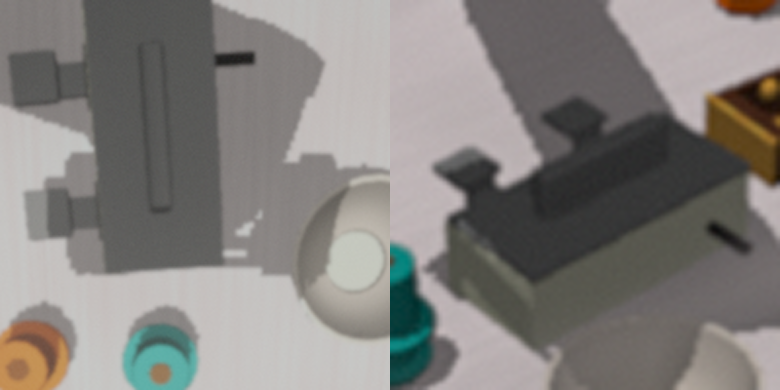

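The cover lies flat and in line. In the scene view there may be a thin pale rim at the −y end, near (455,222) to (500,260). I'll measure the offset.

Run:
```python
from h import *
import pickle
W,S,V=pickle.load(open("f6.pkl","rb"))
q=onz(W,np.array([(105,272),(223,266),(84,0),(212,0)])/1.95+[200,0],51)[:,:2]; print(q.round(1).tolist())
v=(q[2]-q[0])/np.linalg.norm(q[2]-q[0]); v2=(q[3]-q[1])/np.linalg.norm(q[3]-q[1]); print("yaw",-v[0],-v2[0],"centre", (q[0]+q[1])/2+80*(v+v2)/2)
y=.069;c=np.array([630.4,-141.5])
def box(z,c=c): 
    R=np.array([[np.cos(y),-np.sin(y)],[np.sin(y),np.cos(y)]])
    return [[*(c+R@[a,b]),z] for a,b in((-38,-80),(38,-80),(38,80),(-38,80))]
out=[]
for n,X in(("W",W),("S",S),("V",V)):
    p=proj(X,box(46)); lo=np.floor(p.min(0)-18).astype(int).clip(0); hi=np.ceil(p.max(0)+18).astype(int)
    im=X["img"][lo[1]:hi[1],lo[0]:hi[0]]; s=400/max(im.shape[:2]); print(n,lo,s,p.round(1).tolist())
    im=cv2.resize(im,None,fx=s,fy=s,interpolation=cv2.INTER_CUBIC); im=cv2.convertScaleAbs(im,alpha=1.6,beta=10); cv2.imwrite(f"pics/z{n}.png",im); out.append(cv2.copyMakeBorder(im,0,400-im.shape[0],0,0,cv2.BORDER_CONSTANT))
cv2.imwrite("pics/z.png",np.hstack(out[1:])); print(np.hstack(out[1:]).shape)
```

```text
[[599.5, -222.5], [674.6, -218.7], [589.9, -65.3], [664.6, -65.3]]
yaw 0.060977783948142406 0.06489150297888009 centre [ 631.998985   -140.74999032]
W [223   0] 2.5157232704402515 [[253.0, 140.5], [313.3, 136.3], [306.8, -4.1], [241.0, 0.9]]
S [195 201] 3.4782608695652173 [[213.4, 247.0], [235.7, 263.3], [292.0, 233.6], [269.0, 219.9]]
V [237 136] 4.49438202247191 [[298.5, 159.0], [269.8, 154.8], [255.2, 201.0], [286.1, 206.0]]
(400, 760, 3)
```

View pics/z.png

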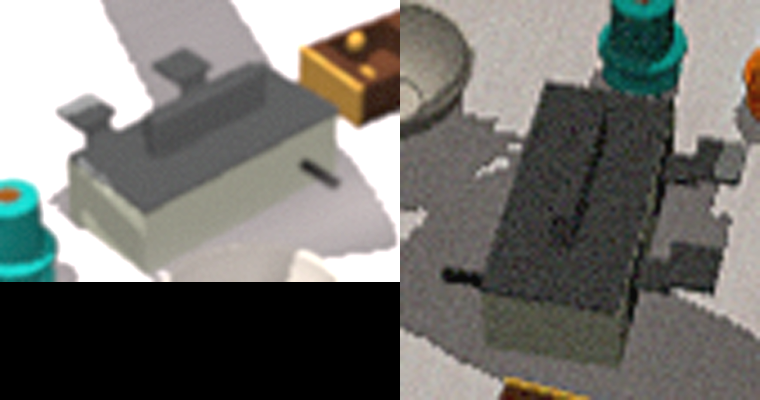

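The cover's measured centre is (632.0, −140.7) with yaw ≈0.063, against (630.4, −141.5) and 0.069 for the charger. That is within about 2 mm and 0.01 rad, so both wells are closed. All the candles are home and the arm is clear, so I'm handing in.

Run:
```python
from h import *
S=cam("scene"); print(dots(S,76)); ctrl.hold(.3); print(sensors.current_clock()); ctrl.close_job()
```

```text
[]
76.6333
the job is handed in; nothing more can be done
```

The job is handed in at 76.6 s. All three candles are home in the bar, and the dust cover lies flat on the empty charger.

- **Candles:** I pressed both tabs about 11.5 mm, and both charger candles rose. The one from well 2 is in socket 2, the one from well 1 in socket 3, and the loose one in socket 4. I saw no fourth candle in any view. A press on each candle's top stopped at 76.6 mm, against 76 mm nominal, so all three are fully down.
- **Cover:** It had been knocked aside during the run, so I measured it again before picking it up. Once laid, it measured about 2 mm and 0.01 rad off the charger's centre line. That is within measurement error, and both wells are closed.
- **Bystanders:** I did not touch the bowl, candlestick, matchbox or look-alikes.
- **Checks that disagreed or failed:**
  - A side force of about 8 N appeared during each candle press. Moving my bar estimate 1 mm did not remove it, but all three still seated.
  - One picture shows a thin pale sliver at the cover's edge. It may be 1–2 mm of bare rim or a lit edge.
  - The automatic candle-top detector mostly found nothing, including in the final scene check, so I read most candle positions by hand from the pictures.

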